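# Draw the next test cartridge from the magazine and load the incubator

### The job

Draw the bottom cartridge out of the gravity magazine by its projecting blue end, straight out along the tongue, so that the others stay in and settle down, and lay it flat on the open worktop. Let go, take it again by its two ends, since the incubator has finger room only there, and seat it fully in the empty middle bay with its blue end towards the incubator's front like its neighbours. Leave the cartridges already in the incubator and the things around as they are.

Things in the scene. Friction and masses are not known exactly. Their poses are not given: they have to be found in the camera images.
- cartridge_1_center (a point): centre (half-way up) of the bottom cartridge of the stack, the one to move: flat, rigid, 62 (its x) x 42 (y) x 12 mm (z), about 40 g, white with four foil wells, blue grip end at its -x end. At first it lies on the magazine's floor, its blue end 20 to 26 mm out of the gate over the tongue, with three others on top
- cartridge_1_blue_end (a point): middle of that cartridge's blue end face, 31 mm from its centre along its -x, half-way up
- magazine: gravity magazine fixed to the worktop, grey base, aluminium rails. Origin on the worktop under the middle of the column, z up, -x is the delivery side. Base 10 mm thick (x -39 to 47, y -32 to 32 mm), its top is the column's floor. Column 65 x 45 mm inside, open on top, rails up to 60 mm above the worktop. As the bottom cartridge is drawn to -x those above drop by themselves
- magazine_gate (a point): middle of the gate, at the column's floor, in the plane of the outer face of the two front lips (35.5 mm in front of the magazine's origin, 10 mm up). The lips end 17 mm above the floor: only the bottom cartridge passes under them
- tongue_tip (a point): front end of the magazine's tongue, top face (71 mm in front of its origin, 10 mm up). The tongue runs out from the base and is 24 mm wide, so a cartridge overhangs it 9 mm on either side and can be pinched there across its width
- incubator: low incubator fixed to the worktop, white housing with dark block, x -88 to 90, y -86 to 86 mm; origin on the worktop under its middle, z up; -x is its front with the little display (24 mm high at most). Three bays side by side along y, at y = 50, 0 and -50 mm: the outer two loaded, the middle one empty. A ridge 40 mm high stands at the back, from x = 70 mm
- empty_bay (a point): where the centre of a cartridge seated in the middle bay lies: 30 mm above the worktop, 6 above the bay's floor; axes as the incubator's, blue end to -x. Bay 66 (x) x 46 mm (y) between ribs 4 thick and 14 high, 2 mm higher than a seated cartridge. Corner stops 4 mm thick; between them each end is open 34 mm wide, with level finger room beyond: to x = -88 and +70 mm
- cartridge_2_center (a point): centre of the second cartridge of the stack, same kind, size and axes as cartridge_1
- cartridge_3_center (a point): centre of the third cartridge of the stack, same kind, size and axes as cartridge_1
- cartridge_4_center (a point): centre of the top cartridge of the stack, same kind, size and axes as cartridge_1
- loaded_left_center (a point): centre of the cartridge already lying in the incubator's bay on the +y side; same kind and size; leave it
- loaded_right_center (a point): centre of the cartridge already lying in the incubator's bay on the -y side; same kind and size; leave it
- red_rack: empty red rack for small tubes, 76x112x34 mm, on the left of the worktop; origin under its centre; a bystander
- plate_white: white microplate, 85x128x15 mm, on the right of the worktop; origin under its centre; a bystander
- pen_red: red and black pen, 138 mm long, 9 mm thick, on the right in front; origin under its centre; a bystander
Not all that is in view belongs to the job. Leave any turquoise look-alike of the part that bears cartridge_1_center alone.

How it is judged:
On the way, in this order (a step that is already met when the one before it is completed fails the run):
1. the bottom cartridge is drawn out of the magazine, along its tongue, while those above stay in (x of cartridge_1_center in the frame of magazine between -0.12 and -0.066 m and y of cartridge_1_center in the frame of magazine between -0.02 and 0.02 m and z of cartridge_1_center in the frame of magazine below 0.04 m).
2. it lies flat on the worktop in the open, clear of magazine and incubator, and has been let go (height (world z) of cartridge_1_center below 0.009 m and angle between cartridge_1_center's own z axis and vertical below 0.08 rad and contact force between the fingers and cartridge_1 below 0.05 N and contact force between magazine and cartridge_1 below 0.01 N and linear speed of cartridge_1 below 0.02 m/s), for 0.2 s.
At the end, for the whole second after the job is handed in: The cartridge is seated in the middle bay (5 mm across, 3 mm in height, level, blue end to the front); the other three lie level in the magazine, one place lower (4 mm); the two loaded ones are within 12 mm of where they were; all at rest (x of cartridge_1_center in the frame of empty_bay between -0.005 and 0.005 m and y of cartridge_1_center in the frame of empty_bay between -0.005 and 0.005 m and z of cartridge_1_center in the frame of empty_bay between -0.003 and 0.003 m and angle between each of cartridge_1_center, cartridge_2_center, cartridge_3_center, cartridge_4_center's own z axis and vertical below 0.08 rad and x of cartridge_1_blue_end in the frame of empty_bay below -0.02 m and x of cartridge_2_center in the frame of magazine between -0.006 and 0.006 m and y of cartridge_2_center in the frame of magazine between -0.006 and 0.006 m and z of cartridge_2_center in the frame of magazine below 0.02 m and x of cartridge_3_center in the frame of magazine between -0.006 and 0.006 m and y of cartridge_3_center in the frame of magazine between -0.006 and 0.006 m and z of cartridge_3_center in the frame of magazine below 0.032 m and x of cartridge_4_center in the frame of magazine between -0.006 and 0.006 m and y of cartridge_4_center in the frame of magazine between -0.006 and 0.006 m and z of cartridge_4_center in the frame of magazine below 0.044 m and distance of each of loaded_left_center, loaded_right_center from where it was at the start of the episode below 0.012 m and linear speed of each of cartridge_1, cartridge_2, cartridge_3, cartridge_4 below 0.02 m/s); the robot touches nothing.
It fails at once if a second cartridge comes out of the magazine, or the stack is lifted out (x of any of cartridge_2_center, cartridge_3_center, cartridge_4_center in the frame of magazine below -0.015 m or distance of any of cartridge_2_center, cartridge_3_center, cartridge_4_center from where it was at the start of the episode above 0.03 m).
It fails at once if a cartridge already in the incubator is disturbed (more than 12 mm) (distance of any of loaded_left_center, loaded_right_center from where it was at the start of the episode above 0.012 m).
It fails at once if the red rack, the white plate or the red pen is shoved (more than 25 mm) (distance of any of red_rack, plate_white, pen_red from where it was at the start of the episode above 0.025 m).
It also fails if it takes over 54 s, if anything falls off the work surface, if the arm or the gripper's body presses on something with over 40 N, if the wrist force passes 120 N, or if a joint passes its speed limit or range.

### The arm

A 7-joint arm with a two-finger parallel gripper is mounted at the origin on a cart in front of the work surface, level with it; the furniture and walls round the work are solid. World frame = base frame: x ahead of the robot, y to its left, z up, the work surface at z = 0. Lengths are in m, angles in rad, forces in N, time in s.
With the tool pointing down it reaches from about 0.425 to 0.95 m from the base axis. Payload 4.7 kg.
Tool frame: the origin (TCP) lies on the centre line of the jaws, within the pads' length; the fingertips stand robot.nose_length ahead of it and the grasp point (between the pads) lies 8 mm behind it (robot.nose_length is the distance from the TCP to the fingertips, in m); z points along the fingers, y is the line along which they close (so a half turn about z gives the same grasp; the last joint's range is limited). The gripper opens to 85 mm and grips with 20 to 120 N. Pads are 22 mm wide; open, the fingers measure 114 mm over their backs; the gripper's body (76 mm by 85 mm) begins 54 mm behind the grasp point. The pads swing forward as they close: fully open they stand 13 mm farther back than shut.
Start: joints at [1.28, 0.469, -0.049, 1.532, 0.024, 1.141, -0.082], TCP at [0.175, -0.652, 0.242] pointing down, gripper open.
Joint ranges: [-2.59, 2.59], [-0.33, 1.99], [-1.39, 1.29], [0.1, 2.45], [-1.04, 4.18], [0.21, 1.99], [-2.66, 2.66]. Speed limits (rad/s): [2.57, 2.57, 3.14, 3.14, 3.14, 3.14, 3.14].

### API

Orientations are given as [roll, pitch, yaw] about the fixed x, y, z axes, in that order (R = Rz(yaw) Ry(pitch) Rx(roll)).
In Python, from plant import robot gives the robot as it stands. Calls block until the motion is done:
- robot.goto(position, orientation): joint-space move of the TCP to a pose.
- robot.move_straight(position, vel=0.15, attitude=None, contact_N=None): straight line of the TCP; attitude=None keeps the orientation; vel is the mean speed in m/s. With contact_N (N) it stops when the force on the tool has changed by that much, and returns True; else False.
- robot.move_joints(angles): joint-space move.
- robot.grip(opening, strength=None): opening from 0.0 (shut) to 1.0 (fully open); strength is the grip in N (None keeps the last); returns when the fingers have stopped.
- robot.sleep(seconds).
- robot.inverse_kinematics(position, orientation): joint angles nearest the present ones, or None.
- robot.sense(): the state.
- robot.grab_frame(name): name is "scene" or "top" or "wrist"; returns a dict with "image" (384x512x3 uint8, red, green, blue), "range_z" (384x512 float32, m along the optical axis (not along the pixel's ray), 0 where there is no reading), "fx", "fy", "cx", "cy" (pixels), "dist_coeffs" ([k1, k2, p1, p2, k3] as OpenCV has them; the pictures are not rectified), "R" (3x3) and "t" (3): a world point X has camera coordinates R X + t. Camera axes: x right, y down, z forward; pixel columns grow to the right and rows downward; lengths in m; the calibration is good to about 2 mm. A picture is of the moment at which its call begins.
A pose or a line that the arm cannot do raises robot.IKError and nothing moves.
- robot.close_job(): hands the job in; it is judged then, once.
The state is a dict: "t": time; "joint_pos": joint angles; "joint_velocities": joint speeds; "effort": joint torques, N m; "tcp_pos": TCP position; "tcp_rot": TCP orientation; "wrist_force": force on the tool from outside, world axes, zero at the start; "torque": the same for the moment, N m; "opening": opening from 0.0 (shut) to 1.0 (fully open); "gripper_force": force on a finger pad.
Only numpy, scipy, OpenCV 4.12 (cv2) and the standard library are available. Lean on these libraries where they do the work, as an engineer would, in place of code of your own. Each camera call takes 0.05 s, during which the arm holds its last target. There are 200 camera calls.

## Working session

There is one attempt and no reset: what is moved stays moved. The work goes in short steps, each a Python script; the robot and the scene stay as the last script left them, time stands still between calls to the robot, and variables do not carry over. Pictures are saved under pics/ and viewed, at most 12 in all, crops included, and the job is handed in when it is done.

```bash
ls; mkdir -p pics
python3 - <<'E'
from plant import robot
import cv2, numpy as np, pickle
s=robot.sense(); print(s['t'],s['tcp_pos'],s['tcp_rot'],robot.nose_length,s['wrist_force'])
fs={}
for n in ('scene','top'):
    f=robot.grab_frame(n); fs[n]=f
    print(n,f['fx'],f['cx'],f['cy'],f['dist_coeffs'],np.round(-f['R'].T@f['t'],3), np.round(f['R'],3).tolist())
    cv2.imwrite(f'pics/{n}0.png',cv2.resize(f['image'][:,:,::-1],(800,600),interpolation=cv2.INTER_CUBIC))
pickle.dump(fs,open('f0.pkl','wb'))
E
```

```text
pics
0.0 [ 0.17456222 -0.65145533  0.24123493] [-3.13960837e+00  9.33267807e-05  2.61840091e-01] 0.011 [-0.60611145  0.63554691 -0.16652101]
scene 493.96188862815916 266.57587267591373 189.56334091378932 [-0.0230769  0.         0.         0.         0.       ] [-0.275  0.474  1.17 ] [[-0.528, -0.849, -0.019], [-0.629, 0.406, -0.663], [0.57, -0.338, -0.749]]
top 418.9359771901051 253.636772168931 191.85589825997187 [-0.13402269  0.          0.          0.          0.        ] [ 0.372 -0.042  1.435] [[-0.01, -1.0, -0.004], [-0.993, 0.01, -0.119], [0.119, 0.003, -0.993]]
```

View pics/scene0.png

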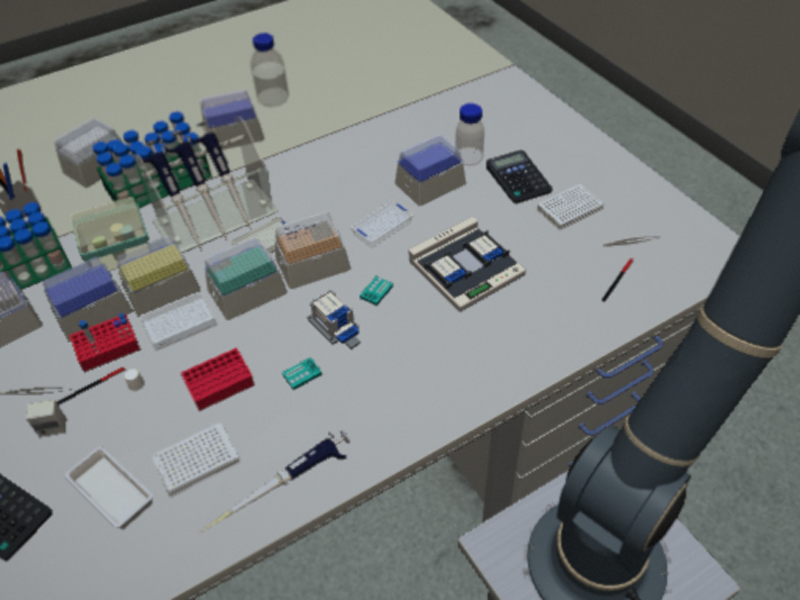

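View pics/top0.png

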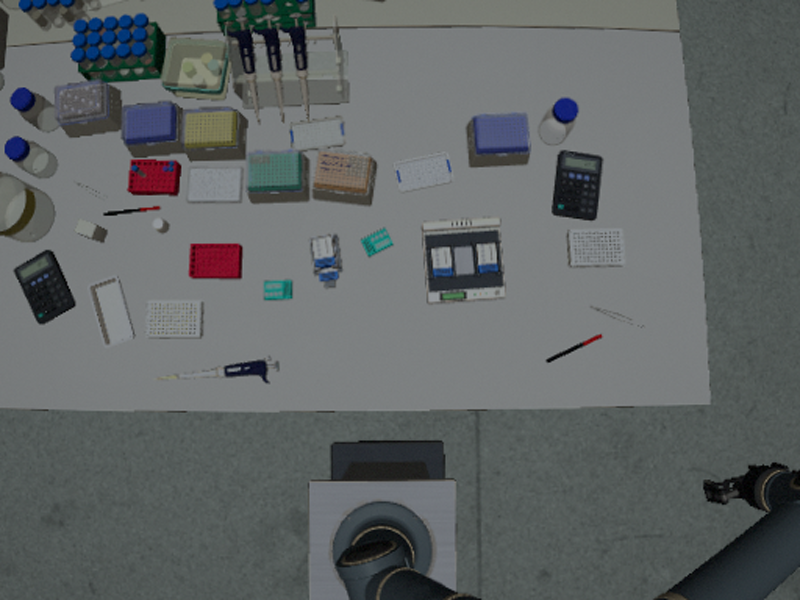

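The scene view shows the magazine at (333,318) with its tongue and blue end towards the robot, and the incubator at (466,262) with its display at the front. The top view has them at (325,258) and (464,262). The turquoise look-alikes are at top (277,290) and (377,241). Neither is in the magazine, and neither is white and blue, so the target is the white and blue cartridge at the magazine's gate, near top (328,275). Next I'll take close wrist views.

```bash
cat > h.py <<'E'
import numpy as np, cv2, pickle
from scipy.spatial.transform import Rotation as Rn
def cast(f,uv,z):
    """pixels (native) -> world points on plane of height z"""
    K=np.array([[f['fx'],0,f['cx']],[0,f['fy'],f['cy']],[0,0,1]])
    p=cv2.undistortPoints(np.array(uv,float).reshape(-1,1,2),K,np.array(f['dist_coeffs'],float)).reshape(-1,2)
    d=np.c_[p,np.ones(len(p))]@f['R']; c=-f['R'].T@f['t']
    return c+d*((z-c[2])/d[:,2])[:,None]
def proj(f,X):
    K=np.array([[f['fx'],0,f['cx']],[0,f['fy'],f['cy']],[0,0,1]])
    return cv2.projectPoints(np.atleast_2d(np.array(X,float)),cv2.Rodrigues(f['R'])[0],f['t'],K,np.array(f['dist_coeffs'],float))[0].reshape(-1,2)
E
python3 - <<'E'
from plant import robot
from h import *
fs=pickle.load(open('f0.pkl','rb')); k=.64
mag=cast(fs['top'],[[325*k,262*k]],.02)[0]; inc=cast(fs['top'],[[464*k,262*k]],.02)[0]
print(mag,inc)
for n,p in (('inc',inc),('mag',mag)):
    ps=[p[0]-.06,p[1],.33]
    robot.goto(ps,[np.pi,0,0])
    f=robot.grab_frame('wrist'); fs[n]=f
    print(n,robot.sense()['t'],robot.sense()['tcp_pos'],-f['R'].T@f['t'],np.round(f['R'],2).tolist(),f['fx'])
    cv2.imwrite(f'pics/{n}1.png',cv2.resize(f['image'][:,:,::-1],(800,600),interpolation=cv2.INTER_CUBIC))
pickle.dump(fs,open('f0.pkl','wb'))
E
```

```text
[0.62671683 0.11747572 0.02      ] [ 0.62342738 -0.18784789  0.02      ]
inc 2.3417 [ 0.56304272 -0.18918311  0.32972678] [ 0.63381025 -0.1888108   0.46261825] [[-0.0, -1.0, 0.0], [-0.96, 0.0, 0.27], [-0.27, 0.0, -0.96]] 344.4057146186104
mag 3.5583 [0.56737394 0.11506864 0.32979926] [0.63801076 0.11577283 0.46272895] [[-0.0, -1.0, 0.0], [-0.96, 0.0, 0.27], [-0.27, -0.0, -0.96]] 344.4057146186104
```

View pics/inc1.png

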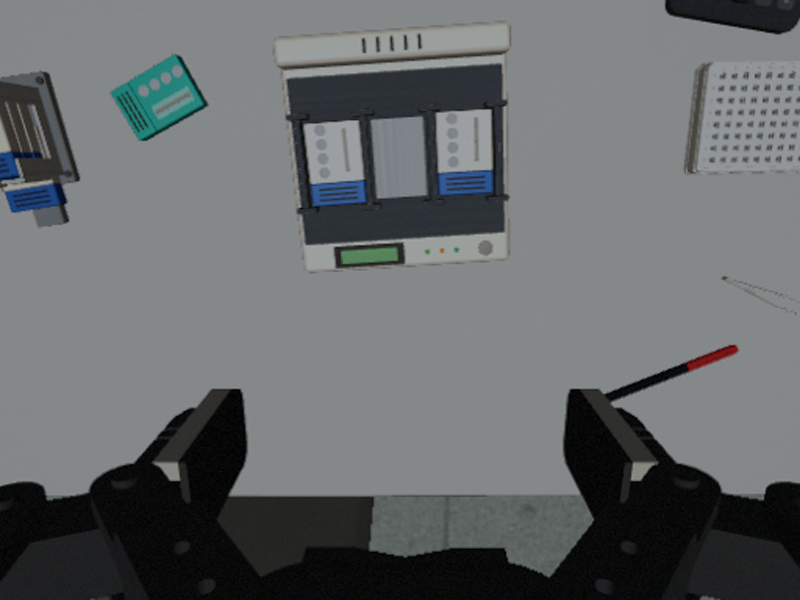

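View pics/mag1.png

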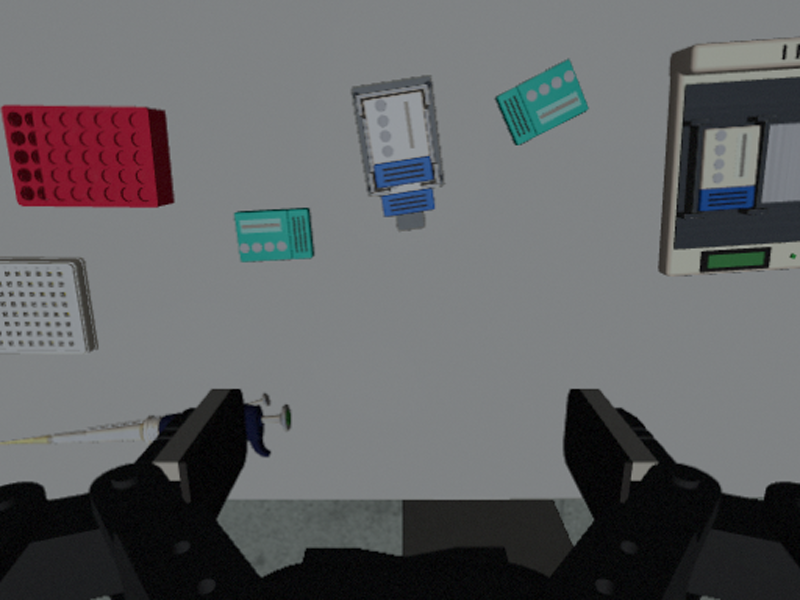

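The incubator view shows the empty bay at (400,157), loaded blue ends at (338,192) and (466,183), and the display at (370,256). The magazine view shows the projecting blue end of the bottom cartridge at (408,202) on the tongue (tip 410,228), and the top cartridge's blue band at (404,170). The turquoise decoys at (274,235) and (541,100) are not in the magazine. I'll confirm the target in one enlarged crop and measure the blue corners.

```bash
cat >> h.py <<'E'
def blues(f,amin=60):
    hsv=cv2.cvtColor(f['image'],cv2.COLOR_RGB2HSV)
    m=((hsv[...,0]>100)&(hsv[...,0]<125)&(hsv[...,1]>130)&(hsv[...,2]>50)).astype(np.uint8)
    m=cv2.morphologyEx(m,cv2.MORPH_CLOSE,np.ones((3,3),np.uint8))
    return [c for c in cv2.findContours(m,cv2.RETR_EXTERNAL,cv2.CHAIN_APPROX_NONE)[0] if cv2.contourArea(c)>amin]
def rect(f,c,z):
    """blue contour on plane z -> centre, size, angle (rad, long side vs world y)"""
    P=cast(f,c.reshape(-1,2),z)[:,:2]
    (ctr,wh,a)=cv2.minAreaRect((P*1000).astype(np.float32)); b=cv2.boxPoints((ctr,wh,a))
    e=[b[1]-b[0],b[2]-b[1]]; l=max(e,key=np.linalg.norm); l=l*np.sign(l[1])
    return np.round(ctr,1),np.round(sorted(wh),1),round(float(np.arctan2(-l[0],l[1])),3)
E
python3 - <<'E'
from h import *
fs=pickle.load(open('f0.pkl','rb'))
for n in ('inc','mag'):
    f=fs[n]
    for c in blues(f):
        u=c.reshape(-1,2).mean(0)
        print(n,np.round(u/.64),cv2.contourArea(c),{z:rect(f,c,z) for z in ([.036] if n=='inc' else [.022,.058])})
f=fs['mag']; g=cv2.cvtColor(f['image'],cv2.COLOR_RGB2HSV)
im=f['image'][40:160,215:295,::-1]
cv2.imwrite('pics/magcrop.png',cv2.resize(im,(400,600),interpolation=cv2.INTER_CUBIC))
f=fs['inc']; im=f['image'][55:180,180:335,::-1]
cv2.imwrite('pics/inccrop.png',cv2.resize(cv2.convertScaleAbs(im,alpha=1.6),(744,600),interpolation=cv2.INTER_CUBIC))
E
```

```text
inc [ 33. 198.] 386.0 {0.036: (array([598.3, 102.9]), array([15.8, 40.7]), 0.157)}
inc [338. 193.] 448.5 {0.036: (array([ 600.9, -137.2]), array([17. , 42.7]), 0.072)}
inc [465. 182.] 463.5 {0.036: (array([ 608.7, -235.8]), array([17. , 42.7]), 0.055)}
inc [  7. 166.] 141.0 {0.036: (array([623.5, 118.3]), array([14.4, 19.9]), 1.565)}
mag [407. 202.] 384.5 {0.022: (array([597.1, 112.9]), array([16.7, 40.6]), 0.152), 0.058: (array([600.4, 113.1]), array([15.3, 37.2]), 0.152)}
mag [726. 198.] 431.5 {0.022: (array([ 599.4, -145.6]), array([17.1, 44.7]), 0.075), 0.058: (array([ 602.6, -124.3]), array([15.7, 41. ]), 0.075)}
mag [403. 171.] 493.5 {0.022: (array([621. , 116.7]), array([18.1, 45.7]), 0.15), 0.058: (array([622.4, 116.6]), array([16.7, 41.9]), 0.15)}
```

View pics/magcrop.png

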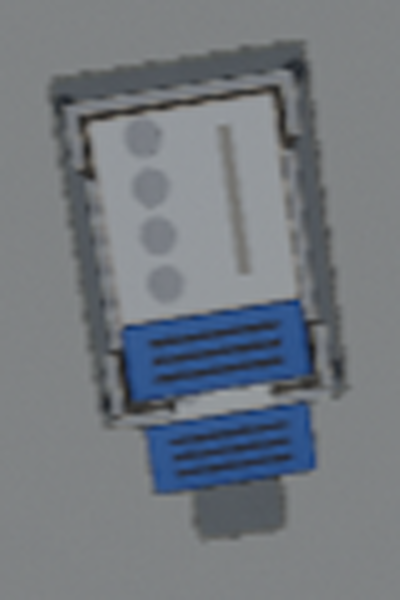

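View pics/inccrop.png

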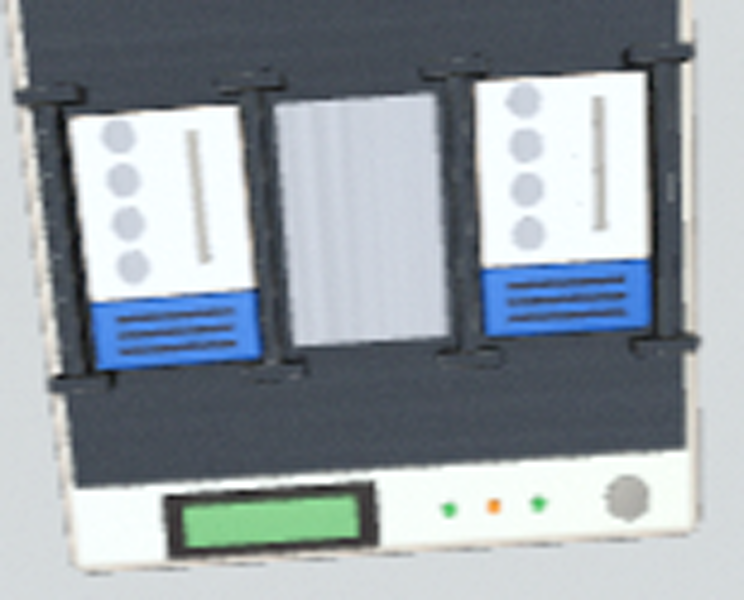

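The crop confirms the target: the white and blue cartridge's blue end under the gate, crop (235,445), over the grey tongue. The second crop shows the empty bay's light floor at (365,220) between the two loaded cartridges. Now the pinch and draw.

```bash
cat > pull.py <<'E'
from plant import robot
from h import *
yaw=.15; ux=np.array([np.cos(yaw),np.sin(yaw)])
front=np.array([.5882,.1116]); g=front+.0075*ux
at=[np.pi,0,yaw]
robot.grip(.72,30)
robot.goto([*g,.10],at); robot.sleep(.2)
print('hover',robot.sense()['tcp_pos'],g,robot.sense()['t'])
print('contact',robot.move_straight([*g,.021],vel=.08,contact_N=8))
f0=np.array(robot.sense()['wrist_force'])
robot.grip(.2,30)
s=robot.sense(); print(s['opening'],s['gripper_force'],s['tcp_pos'],s['wrist_force']-f0,s['t'])
E
python3 pull.py
```

```text
hover [0.59674633 0.11305842 0.10186747] [0.59561578 0.11272079] 5.05
contact False
0.48528543021670617 31.020273864269257 [0.59520433 0.1126885  0.02203672] [-3.80985838 -0.59078525  5.3890178 ] 6.4917
```

Run:
```python
from h import *
fs=pickle.load(open('f0.pkl','rb')); f=fs['inc']
hsv=cv2.cvtColor(f['image'],cv2.COLOR_RGB2HSV); v=hsv[...,2]
m=np.zeros_like(v); m[70:132,232:278]=v[70:132,232:278]>(int(v[100,256])+40)//2
c=max(cv2.findContours(m,cv2.RETR_EXTERNAL,cv2.CHAIN_APPROX_NONE)[0],key=cv2.contourArea)
print(v[100,225:290], c.reshape(-1,2).min(0),c.reshape(-1,2).max(0)); print('bay floor',rect(f,c,.024))
```

```text
[164 163 163 163 164 155 112  50  54  56  46  37  47  66 117 137 135 136
 137 140 140 136 133 134 136 138 138 135 135 137 138 138 138 137 139 140
 137 138 138 139 137 138 136 138 139 137 115  78  54  41  46  53  53  54
  52 124 158 162 163 163 162 163 161 154 133] [237  74] [272 126]
bay floor (array([ 627.4, -184.6]), array([40.8, 60.6]), -1.51)
```

```bash
cat > pull2.py <<'E'
from plant import robot
from h import *
yaw=.15; ux=np.array([np.cos(yaw),np.sin(yaw)])
g=np.array([.5882,.1116])+.0075*ux
robot.move_straight([*(g-.02*ux),.0215],vel=.04)
s=robot.sense(); print(s['opening'],s['gripper_force'],s['wrist_force'],s['t'])
robot.move_straight([*(g-.085*ux),.0215],vel=.06); robot.sleep(.2)
s=robot.sense(); print(s['tcp_pos'],s['opening'],s['wrist_force'],s['t'])
f=robot.grab_frame('top'); cv2.imwrite('pics/t2.png',cv2.resize(f['image'][110:210,150:350,::-1],(800,400),interpolation=cv2.INTER_CUBIC))
f=robot.grab_frame('scene'); cv2.imwrite('pics/s2.png',cv2.resize(f['image'][150:250,150:290,::-1],(700,500),interpolation=cv2.INTER_CUBIC))
E
python3 pull2.py
```

```text
0.4815755462168634 30.88500738143921 [0.64860988 0.57379169 6.60079117] 7.1417
[0.51172664 0.10006303 0.02142491] 0.4840841625948064 [0.47137488 0.25876257 0.10305274] 8.575
```

View pics/s2.png

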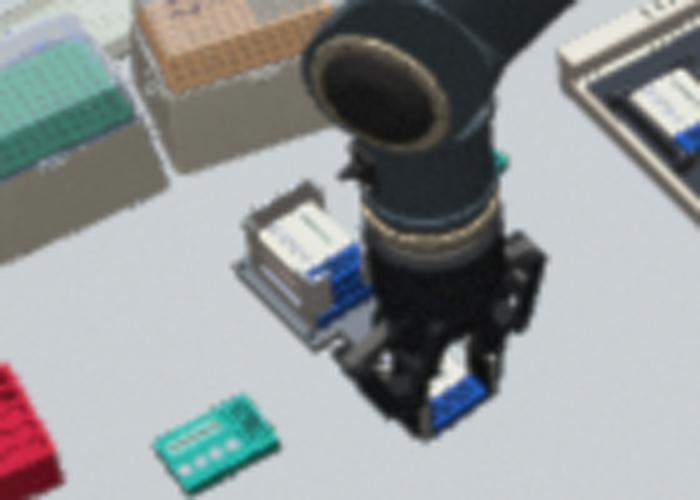

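The scene crop shows the cartridge held at (455,400), with the stack still in and settled at (310,260). I'll draw it further, clear of the tongue, and lay it down.

```bash
cat > lay.py <<'E'
from plant import robot
from h import *
yaw=.15; ux=np.array([np.cos(yaw),np.sin(yaw)])
g=np.array([.5882,.1116])+.0075*ux
q=g-.128*ux
robot.move_straight([*q,.0215],vel=.1)
print('touch',robot.move_straight([*q,.0095],vel=.04,contact_N=4))
s=robot.sense(); print(s['tcp_pos'],s['wrist_force'],s['t'])
robot.grip(.75); s=robot.sense(); print(s['tcp_pos'],s['opening'],s['t'])
robot.move_straight([*q,.10],vel=.15)
b=q-np.array([.03,0]); 
robot.goto([q[0]-.03,q[1],.20],[np.pi,0,.07]); robot.sleep(.3)
f=robot.grab_frame('wrist'); pickle.dump(f,open('f1.pkl','wb'))
cs=blues(f)
for c in cs: print(np.round(c.reshape(-1,2).mean(0)),rect(f,c,.012),rect(f,c,.046))
print(robot.sense()['tcp_pos'],robot.sense()['t'])
cv2.imwrite('pics/w3.png',cv2.resize(f['image'][:,:,::-1],(800,600)))
for sg in (1,-1):
    print(sg,robot.inverse_kinematics([.495,.097,.03],[np.pi,0,.15+sg*np.pi/2]),robot.inverse_kinematics([.627,-.185,.04],[np.pi,0,.07+sg*np.pi/2]))
E
python3 lay.py
```

```text
touch True
[0.47032531 0.09391321 0.01136239] [1.1177354  0.32661464 1.38868348] 9.5667
[0.46940977 0.09354122 0.01149089] 0.7527663434424784 9.9167
[261. 137.] (array([472. ,  94.3]), array([16.5, 40.9]), 0.166) (array([476. ,  94.8]), array([14.8, 36.6]), 0.166)
[0.43874031 0.09348872 0.19901837] 11.5083
1 [ 0.25817223  0.5985648  -0.68632823  2.07747234  0.61004574  0.67289291
 -0.68703457] [ 0.64028148  0.74100876 -0.61251282  1.71818697  0.53915705  0.85704116
 -0.14130804]
-1 [-0.79848548  0.591055    0.68210182  2.13680274 -0.64299029  0.62598273
 -2.65110805] [-0.00994255  0.67339464  0.33329021  1.76080127 -0.30138707  0.757792
 -2.59516601]
```

View pics/w3.png

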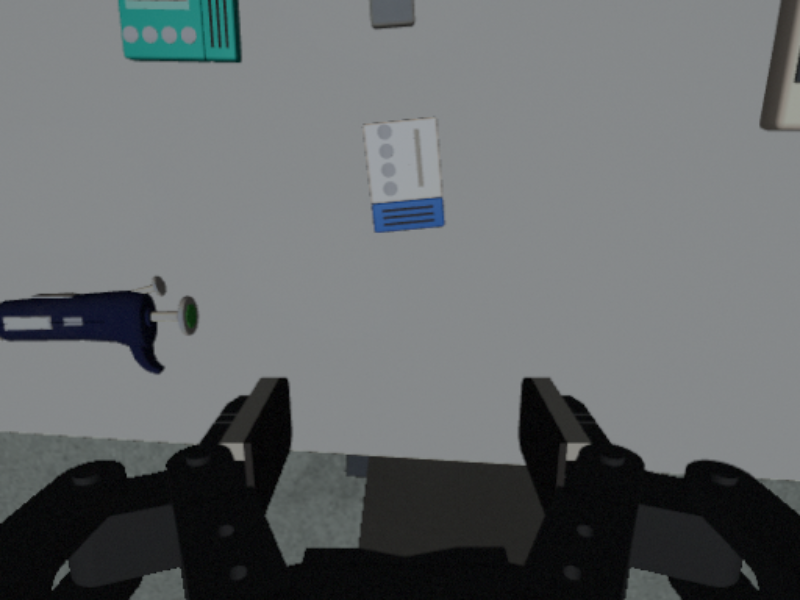

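The cartridge lies flat and let go at (405,175), clear of the tongue tip at (390,10). Now the regrasp by its ends.

```bash
cat > regrasp.py <<'E'
from plant import robot
from h import *
c=np.array([.4938,.0976]); yaw=.155; at=[np.pi,0,yaw+np.pi/2]
robot.grip(.85,30)
robot.goto([*c,.08],at); robot.sleep(.2)
print(robot.sense()['tcp_pos'],robot.sense()['t'])
print('touch',robot.move_straight([*c,.002],vel=.04,contact_N=3))
z=robot.sense()['tcp_pos'][2]; print('z',z)
robot.move_straight([*c,z+.003],vel=.05)
robot.grip(.3,30)
s=robot.sense(); print(s['opening'],s['gripper_force'],s['tcp_pos'],s['wrist_force'],s['t'])
robot.move_straight([*c,.10],vel=.12)
s=robot.sense(); print(s['opening'],s['gripper_force'],s['tcp_pos'],s['tcp_rot'],s['t'])
E
python3 regrasp.py
```

```text
[0.49399614 0.09761141 0.08046772] 13.175
touch True
z 0.002541419958047913
0.7181633672556127 34.98986237491408 [0.49433811 0.09770916 0.00580209] [ 0.12090327 -0.06121366  2.86565412] 15.525
0.7227139278976646 32.674373388290405 [0.4931829  0.09722113 0.09933724] [-3.13820307e+00  2.59553501e-04  1.72559679e+00] 16.4583
```

```bash
cat > look.py <<'E'
from plant import robot
from h import *
at=[np.pi,0,.07+np.pi/2]
robot.goto([.62,-.285,.20],at); robot.sleep(.4)
s=robot.sense(); print(s['opening'],s['tcp_pos'],s['tcp_rot'],s['t'])
f=robot.grab_frame('wrist'); pickle.dump(f,open('f2.pkl','wb'))
for c in blues(f): print(np.round(c.reshape(-1,2).mean(0)),rect(f,c,.036),rect(f,c,s['tcp_pos'][2]+.006))
cv2.imwrite('pics/w4.png',cv2.resize(f['image'][:,:,::-1],(800,600)))
E
python3 look.py
```

```text
0.7199095611013286 [ 0.62006351 -0.28459117  0.20001516] [-3.14152345e+00  2.85003368e-05  1.64142102e+00] 18.3917
[205. 265.] (array([ 574.9, -377.2]), array([ 40.5, 104.3]), 0.056) (array([ 598.7, -284.2]), array([17.3, 44.6]), 0.056)
[248. 120.] (array([ 608.7, -236. ]), array([16.7, 41.7]), 0.054) (array([ 613.1, -223.9]), array([ 7.1, 17.8]), 0.054)
[246.   9.] (array([ 601.6, -151.3]), array([13.5, 16.5]), -1.501) (array([ 610.1, -187.7]), array([5.7, 7. ]), -1.501)
```

View pics/w4.png

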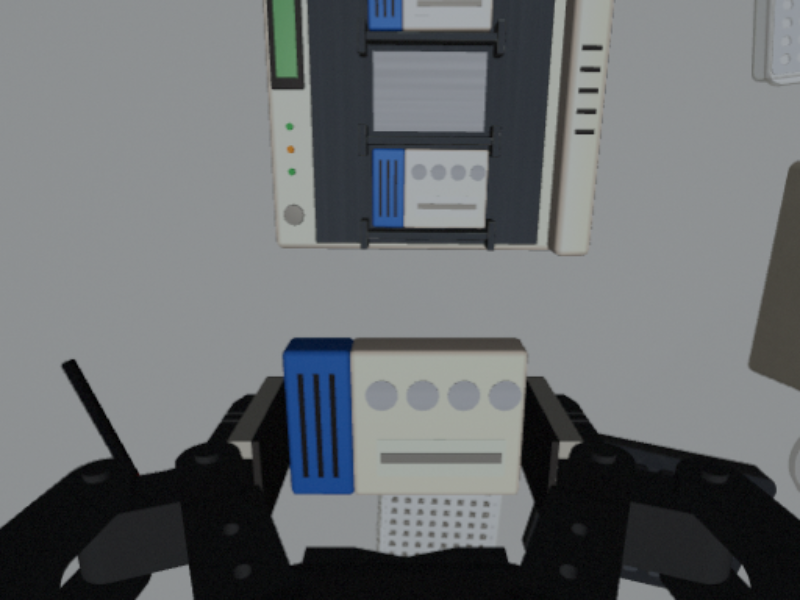

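The cartridge is held level by its ends at (405,415), blue end on the incubator's front side (left). The empty bay is at (430,92).

Run:
```python
from h import *
f=pickle.load(open('f2.pkl','rb')); k=.64
P=cast(f,np.array([[320,352],[320,493],[440,353],[440,493],[286,420],[524,420]])*k,.206)[:,:2]*1000; print(np.round(P,1))
print('held mid',(P[0]+P[1])/2,(P[2]+P[3])/2,(P[4]+P[5])/2)
v=cv2.cvtColor(f['image'],cv2.COLOR_RGB2HSV)[...,2]
m=np.zeros_like(v); m[28:88,234:316]=v[28:88,234:316]>(int(v[58,275])+40)//2
c=max(cv2.findContours(m,cv2.RETR_EXTERNAL,cv2.CHAIN_APPROX_NONE)[0],key=cv2.contourArea)
print('bay floor',rect(f,c,.024))
```

```text
[[ 598.7 -265.5]
 [ 599.8 -306.7]
 [ 628.9 -263.6]
 [ 632.5 -304.4]
 [ 590.3 -285.1]
 [ 652.5 -280.8]]
held mid [ 599.23955206 -286.07634145] [ 630.69025027 -284.00794685] [ 621.40453207 -282.9639801 ]
bay floor (array([ 627.6, -184.6]), array([40.2, 60.8]), -1.5)
```

```bash
cat > ins.py <<'E'
from plant import robot
from h import *
b=np.array([.6264,-.1848]); at=[np.pi,0,.062+np.pi/2]
robot.goto([*b,.10],at); robot.sleep(.2)
robot.move_straight([*b,.055],vel=.08); robot.sleep(.3)
s=robot.sense(); print(s['tcp_pos'],s['tcp_rot'],s['t'])
b2=b+(b-np.array(s['tcp_pos'][:2]))
print('touch',robot.move_straight([*b2,.030],vel=.03,contact_N=5))
s2=robot.sense(); print(s2['tcp_pos'],s2['wrist_force']-s['wrist_force'],s2['torque']-s['torque'],s2['opening'],s2['t'])
E
python3 ins.py
```

```text
[ 0.62663888 -0.18486454  0.05547196] [3.14088537e+00 3.26244205e-04 1.63273994e+00] 20.2833
touch True
[ 0.6257697  -0.18468674  0.02988217] [-0.38946502  1.25244579  4.93855351] [ 0.04658013 -0.05006682  0.01847685] 0.7110325928196823 21.1
```

The descent reached z = 0.0299, full seating depth. Now release, back off and check.

```bash
cat > rel.py <<'E'
from plant import robot
from h import *
robot.grip(.85); robot.sleep(.2)
p=np.array(robot.sense()['tcp_pos'])
robot.move_straight([p[0],p[1],.14],vel=.1)
robot.goto([.565,-.185,.30],[np.pi,0,0]); robot.sleep(.4)
f=robot.grab_frame('wrist'); s=robot.sense(); print(s['t'],s['wrist_force'])
for c in blues(f): print(np.round(c.reshape(-1,2).mean(0)),rect(f,c,.036))
cv2.imwrite('pics/w5.png',cv2.resize(f['image'][20:240,0:352,::-1],(800,500),interpolation=cv2.INTER_CUBIC))
g=robot.grab_frame('top')
for c in blues(g,10):
    u=c.reshape(-1,2).mean(0)
    if 180<u[0]<330 and 140<u[1]<200: print('top',u,cast(g,[u],.036))
E
python3 rel.py
```

```text
24.5083 [0.57127999 0.94872208 0.11212958]
[217. 127.] (array([ 600.9, -137.2]), array([17. , 42.9]), 0.07)
[260. 124.] (array([ 604.6, -185.4]), array([17. , 42.2]), 0.061)
[304. 120.] (array([ 608.7, -235.9]), array([17. , 42.1]), 0.055)
top [288.33333333 174.03703704] [[ 0.59902826 -0.15642783  0.036     ]]
top [207.8 169. ] [[0.61929661 0.11633345 0.036     ]]
```

View pics/w5.png

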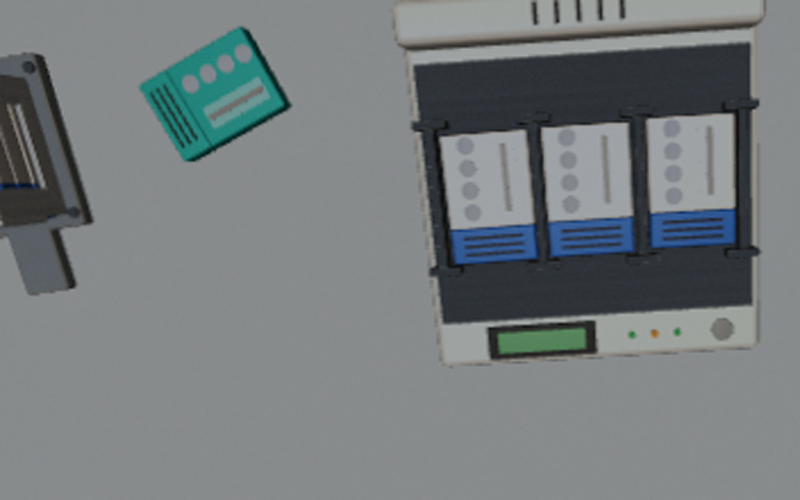

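The new cartridge is at (588,190), in line with the loaded ones at (490,195) and (690,180), which have not moved. One numeric check of the stack remains before handing in.

Run:
```python
from plant import robot
from h import *
robot.goto([.567,.1175,.33],[np.pi,0,0]); robot.sleep(.4)
f=robot.grab_frame('wrist')
for c in blues(f): print(np.round(c.reshape(-1,2).mean(0)),rect(f,c,.046),np.median(cast(f,[c.reshape(-1,2).mean(0)],.046)))
cs=[c for c in blues(f) if abs(c.reshape(-1,2).mean(0)[0]-260)<30]
for c in cs:
    u,v=c.reshape(-1,2).mean(0).astype(int); d=np.median(f['range_z'][v-2:v+3,u-3:u+4])
    p=cast(f,[[u,v]],0)[0]; C=-f['R'].T@f['t']; r=p-C; print('z',(C+r*d/(f['R'][2]@r))[2])
cv2.imwrite('pics/w6.png',cv2.resize(f['image'][30:160,200:330,::-1],(500,500),interpolation=cv2.INTER_CUBIC))
```

```text
[466. 127.] (array([ 601.4, -131.4]), array([16.4, 42.2]), 0.074) 0.045999999999999985
[500. 125.] (array([ 604.6, -171.8]), array([16.3, 27.2]), 0.067) 0.045999999999999985
[259. 111.] (array([619.9, 116.9]), array([16.9, 41.9]), 0.141) 0.11664102271894071
z 0.047177295742955094
```

View pics/w6.png

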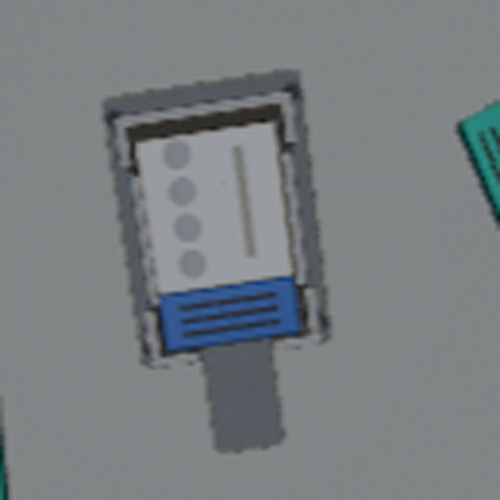

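The stack is level in the column, top at z ≈ 0.047 m, which is one place lower. It has shifted about 2 mm towards the lips, within tolerance.

```bash
python3 -c "
from plant import robot
print(robot.close_job())"
```

```text
the job is handed in; nothing more can be done
None
```

The job is handed in: the bottom cartridge is seated in the middle bay with its blue end to the front. The three above settled one place lower in the magazine and the loaded cartridges did not move, though no verdict was returned at hand-in.

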